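# Clip the splash pan on and switch the potter's wheel to speed two

### The job

Get the potter's wheel running at its second speed: first press down each of the three snap tabs round the rim of the white splash pan until all of them have snapped home, and only then press the key with two ribs until it stays down by itself and the stop key has popped up. Do not press the one-rib or three-rib key at any time, and leave the bowl, the pot, the jar and the brush where they are.

Things in the scene. Friction and masses are not known exactly. Their poses are not given: they have to be found in the camera images.
- wheel: table-top potter's wheel: fixed blue case 300 mm (x) by 475 mm (y) by 110 mm high, origin at the centre of its underside, x away from the robot at yaw 0. A white round splash pan (250 mm across, rim 155 mm above the table) stands on it, centred at y = +100 mm; the middle of the key row is at x = -30, y = -145 mm
- bank (a point): middle of the key bank at the level of the case's deck. Four black keys, 50 mm long (x) by 26 mm wide (y), stand side by side along its y axis, 36 mm apart, in an order that varies. Flat tops 18 mm above the deck when up, 9 mm when latched. White raised cross ribs (3 mm high, 5 mm wide, 14 mm apart) tell them apart: none = stop; one, two, three = speeds
- key_stop_top (a point): middle of the flat top of the stop key (no ribs); moves with the key. Its z axis is up, its x axis runs along the key's length
- key_stop (a joint): downward travel of the stop key (no ribs) (m): 0 = up, about 0.009 = latched down, 0.012 = pressed against its stop. It is down at the start
- key_one_top (a point): middle of the flat top of the key with one rib; moves with the key. Its z axis is up, its x axis runs along the key's length
- key_one (a joint): downward travel of the key with one rib (m): 0 = up, about 0.009 = latched down, 0.012 = pressed against its stop
- key_two_top (a point): middle of the flat top of the key with two ribs; moves with the key. Its z axis is up, its x axis runs along the key's length. The ribs stand 3 mm above this point and may be pressed on
- key_two (a joint): downward travel of the key with two ribs (m): 0 = up, about 0.009 = latched down, 0.012 = pressed against its stop. The bank is interlocked: a key pushed past its latching point (9 mm; at most 8 N before the stop) stays down by itself, and on the way the key that was down pops up; a key pressed half way springs back, yet may release the other
- key_three_top (a point): middle of the flat top of the key with three ribs; moves with the key. Its z axis is up, its x axis runs along the key's length
- key_three (a joint): downward travel of the key with three ribs (m): 0 = up, about 0.009 = latched down, 0.012 = pressed against its stop
- tab_a_top (a point): first of three snap tabs, 120 degrees apart on the pan's rim (circle of 115 mm radius): middle of its top face, moving with it. Flat grey pad 28 mm (radial, x outwards) by 34 mm (y), 15 mm above its white housing while loose, 6 mm when snapped home. Pressed straight down (8 N at most) it snaps at 9 mm travel and stays down by itself
- tab_a (a joint): downward travel of that tab (m): 0 = loose, about 0.009 = snapped home, 0.012 = pressed against its stop
- tab_b_top (a point): second of three snap tabs, 120 degrees apart on the pan's rim (circle of 115 mm radius): middle of its top face, moving with it. Flat grey pad 28 mm (radial, x outwards) by 34 mm (y), 15 mm above its white housing while loose, 6 mm when snapped home. Pressed straight down (8 N at most) it snaps at 9 mm travel and stays down by itself
- tab_b (a joint): downward travel of that tab (m): 0 = loose, about 0.009 = snapped home, 0.012 = pressed against its stop
- tab_c_top (a point): third of three snap tabs, 120 degrees apart on the pan's rim (circle of 115 mm radius): middle of its top face, moving with it. Flat grey pad 28 mm (radial, x outwards) by 34 mm (y), 15 mm above its white housing while loose, 6 mm when snapped home. Pressed straight down (8 N at most) it snaps at 9 mm travel and stays down by itself
- tab_c (a joint): downward travel of that tab (m): 0 = loose, about 0.009 = snapped home, 0.012 = pressed against its stop
- bowl: bystander: small terracotta-coloured fired bowl, 90 mm across and 45 mm high, standing loose on the wheel head inside the pan (its rim about 187 mm above the table); origin at the centre of its underside
- water_pot: bystander: white open pot, 84 mm across and 85 mm high, on the table left of the wheel; origin at the centre of its underside
- glaze_jar: bystander: closed jar, 68 mm across and 85 mm high, on the table right of the wheel; origin at the centre of its underside
- clay_brush: bystander: brush lying on the table right of the wheel

How it is judged:
By the outcome, as a careful person would: the job done as asked, in the order asked, and still so for the second after the job is handed in, with the robot touching nothing.
It also fails if it takes over 51 s, if anything falls off the work surface, if the arm or the gripper's body presses on something with over 40 N, if the wrist force passes 120 N, or if a joint passes its speed limit or range.

### The arm

A 6-joint arm with a two-finger parallel gripper is mounted at the origin on the work surface. World frame = base frame: x ahead of the robot, y to its left, z up, the work surface at z = 0. Lengths are in m, angles in rad, forces in N, time in s.
With the tool pointing down it reaches from about 0.2 to 0.875 m from the base axis. Payload 3.4 kg.
Tool frame: the origin (TCP) lies midway between the tips of the shut fingers; the grasp point (between the pads) lies 19 mm behind it; y points along the fingers, z is the direction in which the jaws open and shut, and the axes are right-handed (so a half turn about y gives the same grasp; the last joint's range is limited). The gripper opens to 94 mm and grips with 3 to 60 N. Pads are 16 mm wide; open, the fingers measure 119 mm over their backs; the gripper's body (75 mm by 177 mm) begins 78 mm behind the grasp point.
Start: joints at [1.184, 0.276, 1.505, -0, 1.361, -0.121], TCP at [0.151, 0.555, 0.205] pointing down, gripper open.
Joint ranges: [-2.89, 2.89], [-0.75, 2.08], [0.22, 2.7], [-1.18, 4.32], [0.11, 2.71], [-2.7, 2.7]. Speed limits (rad/s): [2.57, 2.57, 3.14, 3.14, 3.14, 3.14].

### API

Orientations are given as a unit quaternion [x, y, z, w].
In Python, from bench import get_state, camera, camera_info, sign_off gives the robot as it stands.
- The arm moves only by the tool apply_moves, never from a script. Its argument "rows" is a list of rows, each a list of 5 numbers: the shift along the tool's x, y, z in m, then the turn about the tool's y in rad, then the opening, from 0 (shut) to 1 (fully open). In form: [[tx, ty, tz, spin, hand], ...]. A call has 1 to 10 rows; each row is the pose to reach, as a shift and turn from the pose measured when the call began, along the tool's axes at that moment; what a row does not reach only later rows make up. A row lasts 1/8 s, in which the tool goes at most 62.5 mm and 10.7 degrees, less where a joint would pass 70% of its speed; a pose out of reach is approached as far as the arm can. A call with a gripper value outside its range is refused whole. The fingers move at their own pace and stop on an object; "squeeze" is the grip in N (left out, the last holds). Time passes only in rows, so rows that repeat a pose let the fingers close. It gives the time, the measured TCP pose, the force and the opening at its end, in the units of the state.
- get_state(): the state, without advancing time (a new reading comes with each control period).
- camera(name): name is "scene" or "top" or "wrist"; returns (picture, depth): 480x640x3 uint8, red, green, blue; 480x640 float32, m along the optical axis (not along the pixel's ray), 0 where there is no reading.
- camera_info(name): a dict with "fx", "fy", "cx", "cy" (pixels), "xyz" and "rotation" of the camera in the world; the wrist camera has in their place "tool_from_camera" (4x4, takes a point from camera to tool coordinates, whose origin is the TCP and whose axes are the tool frame's). Camera axes: x right, y up, looking along -z (the intrinsics and any distortion apply to the point x, -y, -z); pixel columns grow to the right and rows downward; lengths in m; the calibration is good to about 2 mm. A picture is of the moment at which its call begins: read the wrist's pose just before it. camera_info takes no time and is no camera call.
- sign_off(): hands the job in, once; it reports no verdict.
The state is a dict: "t": time; "joint_positions": joint angles; "qvel": joint speeds; "joint_efforts": joint torques, N m; "tcp_pos": TCP position; "tool_rot": TCP orientation; "force": force on the tool from outside, world axes, zero at the start; "torque": the same for the moment, N m; "gripper_width": finger opening in m.
Only numpy, scipy, OpenCV 4.12 (cv2) and the standard library are available. Lean on these libraries where they do the work, as an engineer would, in place of code of your own. Each camera call takes 0.05 s, during which the arm holds its last target. There are 200 camera calls.

## Working session

There is one attempt and no reset: what is moved stays moved. The work goes in short steps, Python scripts to look and compute and a tool call to move; the robot and the scene stay as the last step left them, time stands still between calls to the robot, and variables do not carry over. Pictures are saved under pics/ and viewed, about 8 in all and at most 12, crops included, and the job is handed in when it is done.

Besides the shell and the picture viewer there is one more tool, called after "Request:" in YAML: its name, and indented under it one key for each argument. apply_moves: Moves the arm, as the interface text tells. Its arguments: {"type":"object","properties":{"rows":{"type":"array"},"squeeze":{"type":"number"}},"required":["rows"]}

```bash
mkdir -p pics
cat > h.py <<'E'
import numpy as np, cv2
from bench import get_state, camera, camera_info, sign_off
def snap(n,f):
    im,d=camera(n); cv2.imwrite(f'pics/{f}.png',im[:,:,::-1]); np.save(f'pics/{f}.npy',d); return im,d
E
python3 - <<'E'
from h import *
s=get_state(); print({k:np.round(v,3) for k,v in s.items()})
for n in ('top','scene'):
    snap(n,n+'0'); i=camera_info(n); print(n,i)
print(camera_info('wrist'))
E
```

```text
{'t': np.float64(0.0), 'joint_positions': array([ 1.184,  0.277,  1.506, -0.   ,  1.361, -0.121]), 'qvel': array([-0.001, -0.   , -0.   ,  0.001, -0.001,  0.001]), 'joint_efforts': array([-1.0000e-03, -4.0458e+01, -2.3723e+01,  7.0000e-02,  3.4000e-02,
       -0.0000e+00]), 'tcp_pos': array([0.151, 0.554, 0.205]), 'tool_rot': array([ 0.701, -0.094,  0.094, -0.7  ]), 'force': array([ 0.062,  0.297, -0.072]), 'torque': array([-0.023,  0.085,  0.028]), 'gripper_width': np.float64(0.094)}
top {'fx': 450.86577817309, 'fy': 450.86577817309, 'cx': 315.73246470893224, 'cy': 241.9960120199502, 'xyz': array([0.41189061, 0.00978838, 1.12466348]), 'rotation': array([-0.04664915,  0.05495891,  0.71158066, -0.69889652])}
scene {'fx': 508.84240277998026, 'fy': 508.84240277998026, 'cx': 325.7729850179737, 'cy': 245.53356145589905, 'xyz': array([1.15452058, 0.58790082, 1.29068315]), 'rotation': array([0.12756463, 0.28673289, 0.87525985, 0.36801048])}
{'fx': 402.8788387010068, 'fy': 402.8788387010068, 'cx': 317.5606708232091, 'cy': 241.5782031196648, 'tool_from_camera': array([[-8.72156743e-04, -9.72602042e-01, -2.32474747e-01,
        -6.60742992e-02],
       [-1.06085563e-03,  2.32475605e-01, -9.72601649e-01,
        -1.78710163e-01],
       [ 9.99999057e-01, -6.01638942e-04, -1.23454551e-03,
        -5.45835593e-04],
       [ 0.00000000e+00,  0.00000000e+00,  0.00000000e+00,
         1.00000000e+00]])}
```

View pics/top0.png

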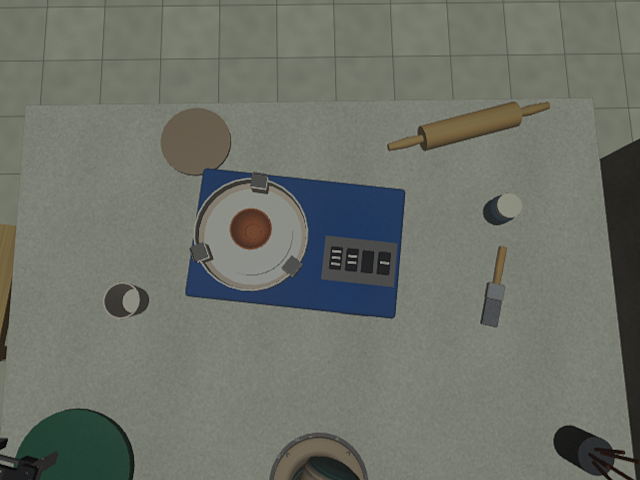

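View pics/scene0.png

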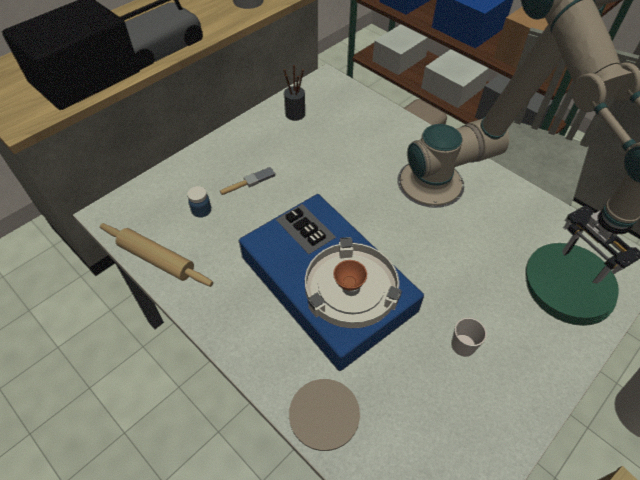

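Top view: tabs lie near (260,182), (201,252) and (292,266). The keys from left to right are three ribs (336,258), two ribs (352,260), none (368,262) and one rib (384,263).

```bash
cat >> h.py <<'E'
from scipy.spatial.transform import Rotation as R
def cam(n,s=None):
    i=camera_info(n)
    if n=='wrist':
        T=np.eye(4);T[:3,:3]=R.from_quat(s['tool_rot']).as_matrix();T[:3,3]=s['tcp_pos'];T=T@i['tool_from_camera'];return i,T[:3,:3],T[:3,3]
    q=np.array(i['rotation']); return i,(R.from_quat(q).as_matrix() if q.size==4 else q),np.array(i['xyz'])
def ray(n,u,v,s=None):
    i,M,p=cam(n,s); d=np.stack([(np.asarray(u)-i['cx'])/i['fx'],-(np.asarray(v)-i['cy'])/i['fy'],-np.ones(np.shape(u))],-1); return p,d@M.T
def onz(n,u,v,z,s=None):
    p,d=ray(n,u,v,s); return p+d*((z-p[2])/d[...,2])[...,None]
def cloud(n,dep,s=None):
    v,u=np.mgrid[:480,:640]; p,d=ray(n,u,v,s); return p+d*dep[...,None]
E
python3 - <<'E'
from h import *
im=cv2.imread('pics/top0.png'); d=np.load('pics/top0.npy'); P=cloud('top',d); Z=P[...,2]
hsv=cv2.cvtColor(im,cv2.COLOR_BGR2HSV)
blue=cv2.inRange(hsv,(105,120,30),(125,255,255)); blue=cv2.morphologyEx(blue,cv2.MORPH_OPEN,np.ones((3,3)))
blue[:,440:]=0
c=np.vstack([k for k in cv2.findContours(blue,0,1)[0] if cv2.contourArea(k)>300])
box=cv2.boxPoints(cv2.minAreaRect(c)); Q=onz('top',box[:,0],box[:,1],.11); print('case',Q.round(4).tolist(),np.linalg.norm(Q[1]-Q[0]),np.linalg.norm(Q[2]-Q[1]))
print('table z',np.median(Z[340:400,250:400]),'deck',np.median(Z[200:225,330:390]))
for n,(u,v) in dict(a=(260,182),b=(201,252),c=(292,266)).items():
    print(n,Z[v-2:v+3,u-2:u+3].mean().round(4),P[v,u].round(4))
for u,v in ((336,258),(352,260),(368,262),(384,263)): print(np.median(Z[v-2:v+3,u-2:u+3]),P[v,u].round(4))
cv2.imwrite('pics/crop.png',cv2.resize(im[160:325,180:410],None,fx=3.4,fy=3.4,interpolation=2))
E
```

```text
case [[0.4436, 0.2896, 0.11], [0.7388, 0.2641, 0.11], [0.6769, -0.219, 0.11], [0.385, -0.174, 0.11]] 0.2962640307542025 0.487073716053909
table z 0.0010903266721786764 deck 0.11112224113605662
a 0.1712 [0.6834 0.1159 0.1728]
b 0.1709 [0.5325 0.2412 0.1719]
c 0.171 [0.4992 0.0484 0.1731]
0.1302682187727071 [ 0.5192 -0.0476  0.1296]
0.12977233234447205 [ 0.5141 -0.083   0.1302]
0.12004540651390805 [ 0.51   -0.1197  0.1199]
0.13064161230348148 [ 0.506  -0.1535  0.132 ]
```

View pics/crop.png

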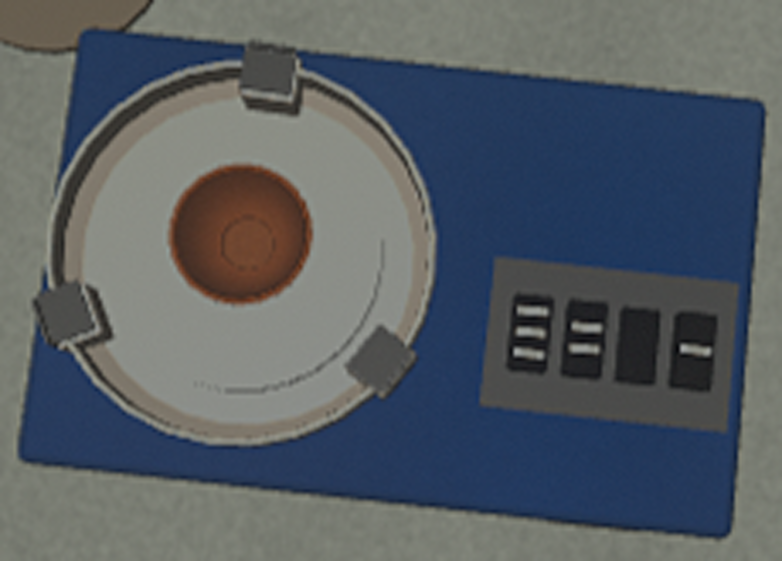

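The crop confirms the key order (3, 2, stop, 1). Tab tops are at z of about 0.171 and the stop key is 9 mm lower than the rest, as it should be. Next I'll get refined centres and the tool axes.

```bash
cat >> h.py <<'E'
def togo(p):
    s=get_state(); M=R.from_quat(s['tool_rot']).as_matrix(); return (M.T@(np.array(p)-s['tcp_pos'])).round(4)
E
python3 - <<'E'
from h import *
im=cv2.imread('pics/top0.png'); d=np.load('pics/top0.npy'); P=cloud('top',d); Z=P[...,2]
m=((Z>.164)&(Z<.18)).astype(np.uint8); T=[]
for (u,v) in ((260,182),(201,252),(292,266)):
    w=np.zeros_like(m); w[v-16:v+16,u-16:u+16]=1
    n,l,st,c=cv2.connectedComponentsWithStats(m*w); k=1+st[1:,4].argmax(); cc=c[k]
    T.append(onz('top',cc[0],cc[1],.170)); print(st[k],cc.round(1),T[-1].round(4),Z[l==k].mean())
T=np.array(T); print('dists (199)',[np.linalg.norm(T[i]-T[i-1]).round(4) for i in range(3)],'centre',T.mean(0))
g=cv2.cvtColor(im,cv2.COLOR_BGR2GRAY); hk=((Z>.1165)&(Z<.136)).astype(np.uint8); hk[:,:320]=0;hk[:,410:]=0;hk[:225]=0;hk[290:]=0
n,l,st,c=cv2.connectedComponentsWithStats(hk)
for k in range(1,n):
    if st[k,4]>80: print('key',st[k],onz('top',c[k][0],c[k][1],np.median(Z[l==k])))
s=get_state(); print(R.from_quat(s['tool_rot']).as_matrix().round(3))
cc=T.mean(0)
E
```

```text
[250 171  17  17 226] [258.3 179.1] [0.6907 0.12   0.17  ] 0.17095608284221195
[189 242  19  19 239] [197.9 251.3] [0.5345 0.2484 0.17  ] 0.17085778565113935
[282 255  20  21 232] [291.7 264.9] [0.5017 0.0493 0.17  ] 0.1710342193282926
dists (199) [np.float64(0.2018), np.float64(0.2022), np.float64(0.2018)] centre [0.57562801 0.13919641 0.17      ]
key [329 246  14  24 270] [ 0.52117685 -0.04618196  0.12929871]
key [345 248  14  23 267] [ 0.51647862 -0.08161272  0.12912372]
key [361 250  13  23 245] [ 0.51251186 -0.11742434  0.12027318]
key [377 251  14  24 282] [ 0.50794969 -0.15236883  0.12903802]
[[ 0.965 -0.001  0.263]
 [-0.263 -0.001  0.965]
 [-0.    -1.    -0.002]]
```

Request:
apply_moves:
  rows:
    - [0.05,-0.03,-0.02,0.1,0]
    - [0.4506,-0.03,-0.1944,1.43,0]
    - [0.4506,-0.03,-0.1944,1.43,0]
    - [0.4506,-0.03,-0.1944,1.43,0]
    - [0.4506,-0.03,-0.1944,1.43,0]
    - [0.4506,-0.03,-0.1944,1.43,0]
    - [0.4506,-0.03,-0.1944,1.43,0]
    - [0.4506,-0.03,-0.1944,1.43,0]
    - [0.4506,-0.03,-0.1944,1.43,0]
    - [0.4506,-0.03,-0.1944,1.43,0]
  squeeze: 20

```text
t: 1.35
tcp_pos: [0.5339, 0.2485, 0.2343]
tool_rot: [-0.469, 0.53, -0.53, 0.467]
force: [0.3, 0.6, 0.1]
gripper_width: 0.0006
```

Run:
```python
from h import *
s=get_state(); print(s['t'],s['tcp_pos'],s['gripper_width'],s['force'],s['joint_positions'].round(2)); print(R.from_quat(s['tool_rot']).as_matrix().round(3))
for p in ((.5345,.2484,.171),(.6907,.12,.171),(.5017,.0493,.171)): print(togo(p))
im,d=snap('wrist','w1'); P=cloud('wrist',d,s); print('maxz',[(P[v,u].round(3)) for u,v in ((320,240),(320,400))])
```

```text
1.35 [0.53388366 0.24848959 0.23429035] 0.0006244839493875528 [0.33266182 0.59814391 0.14424434] [ 0.32  0.28  1.42 -0.    1.44  0.44]
[[-0.124 -0.003  0.992]
 [-0.992 -0.001 -0.124]
 [ 0.002 -1.    -0.003]]
[-0.0001  0.0633  0.0008]
[0.1079 0.063  0.1717]
[ 0.2015  0.0636 -0.007 ]
maxz [array([0.537, 0.257, 0.169]), array([0.538, 0.269, 0.347])]
```

View pics/w1.png

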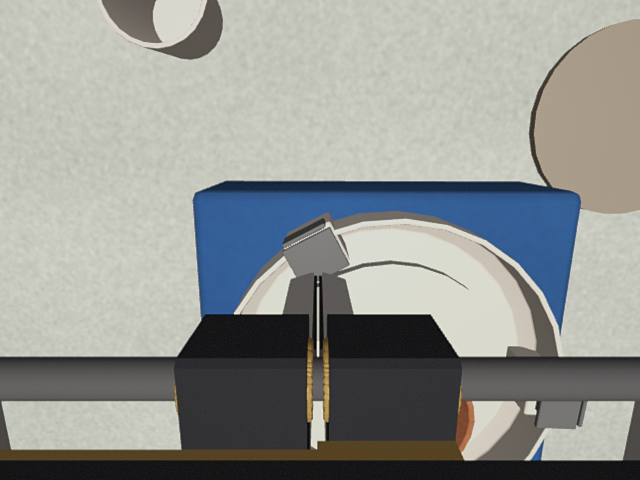

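Request:
apply_moves:
  rows:
    - [0,0.055,0.0008,0,0]
    - [0,0.062,0.0008,0,0]
    - [0,0.068,0.0008,0,0]
    - [0,0.072,0.0008,0,0]
    - [0,0.075,0.0008,0,0]
    - [0,0.075,0.0008,0,0]

```text
t: 2.15
tcp_pos: [0.5347, 0.2498, 0.161]
tool_rot: [-0.468, 0.53, -0.53, 0.468]
force: [-1.3, 0.9, 3.3]
gripper_width: 0.0006
```

Request:
apply_moves:
  rows:
    - [0,0.002,0,0,0]
    - [0,0.004,0,0,0]
    - [0,0.004,0,0,0]

```text
t: 2.52
tcp_pos: [0.5348, 0.2498, 0.1582]
tool_rot: [0.468, -0.53, 0.53, -0.469]
force: [-3.5, -0.2, 8.4]
gripper_width: 0.0006
```

Request:
apply_moves:
  rows:
    - [0,0.003,0,0,0]
    - [0,0.003,0,0,0]

```text
t: 2.78
tcp_pos: [0.5349, 0.2499, 0.1581]
tool_rot: [0.467, -0.53, 0.53, -0.469]
force: [-6.2, -1.3, 16.3]
gripper_width: 0.0007
```

Hard stop reached at z 0.158, 12 mm below the loose height, with 16 N. Lifting and going on to tab a.

Request:
apply_moves:
  rows:
    - [0,-0.05,0,0,0]
    - [0.02,-0.075,0.03,0,0]
    - [0.108,-0.075,0.172,0,0]
    - [0.108,-0.075,0.172,0,0]
    - [0.108,-0.075,0.172,0,0]
    - [0.108,-0.075,0.172,0,0]
    - [0.108,-0.075,0.172,0,0]

```text
t: 3.65
tcp_pos: [0.6918, 0.1216, 0.2326]
tool_rot: [-0.467, 0.53, -0.53, 0.469]
force: [-0.6, 0.8, -0.6]
gripper_width: 0.0003
```

Run:
```python
from h import *
s=get_state(); print(s['t'],s['force'])
for p in ((.5345,.2484,.171),(.69,.12,.170),(.5025,.0498,.170)): print(togo(p))
im,d=snap('scene','s1'); P=cloud('scene',d); Z=P[...,2]; d0=np.load('pics/scene0.npy');Z0=cloud('scene',d0)[...,2]
# tab b top in scene: compare heights near its location
m=(np.hypot(P[...,0]-.5345,P[...,1]-.2484)<.009); m0=np.hypot(*(cloud('scene',d0)[...,:2]-[.5345,.2484]).transpose(2,0,1))<.009
print('tab b height before/after',np.median(Z0[m0]),np.median(Z[m]),m.sum())
```

```text
3.65 [-0.63360555  0.82448174 -0.57826236]
[-0.1063  0.0615 -0.1718]
[ 0.002   0.0625 -0.0016]
[ 0.0947  0.0621 -0.1791]
tab b height before/after 0.17061367346694656 0.1599649019729601 31
```

Request:
apply_moves:
  rows:
    - [0.002,0.055,-0.0016,0,0]
    - [0.002,0.062,-0.0016,0,0]
    - [0.002,0.068,-0.0016,0,0]
    - [0.002,0.073,-0.0016,0,0]
    - [0.002,0.077,-0.0016,0,0]
    - [0.002,0.078,-0.0016,0,0]
    - [0.002,0.079,-0.0016,0,0]

```text
t: 4.58
tcp_pos: [0.6906, 0.1214, 0.1581]
tool_rot: [0.466, -0.529, 0.53, -0.471]
force: [-5.6, 0.8, 14.3]
gripper_width: 0.0007
```

Request:
apply_moves:
  rows:
    - [0,-0.05,0,0,0]
    - [0.02,-0.075,-0.03,0,0]
    - [0.0943,-0.075,-0.178,0,0]
    - [0.0943,-0.075,-0.178,0,0]
    - [0.0943,-0.075,-0.178,0,0]
    - [0.0943,-0.075,-0.178,0,0]
    - [0.0943,-0.075,-0.178,0,0]

```text
t: 5.45
tcp_pos: [0.5036, 0.0493, 0.2326]
tool_rot: [0.465, -0.528, 0.531, -0.472]
force: [0.9, 0.5, -0.1]
gripper_width: 0.0004
```

Run:
```python
from h import *
for p in ((.69,.12,.170),(.5025,.0498,.170),(.516,-.0816,.131)): print(togo(p))
im,d=snap('top','t1'); P=cloud('top',d); Z=P[...,2]
for p in ((.5345,.2484),(.69,.12),(.5025,.0498)): print(np.median(Z[np.hypot(P[...,0]-p[0],P[...,1]-p[1])<.009]))
```

```text
[-0.0926  0.0647  0.1758]
[-0.0001  0.0626 -0.0018]
[0.1289 0.1013 0.0273]
0.16277057658303307
0.16235032914373992
0.6629060997253442
```

Request:
apply_moves:
  rows:
    - [0,0.055,-0.001,0,0]
    - [0,0.062,-0.001,0,0]
    - [0,0.068,-0.001,0,0]
    - [0,0.073,-0.001,0,0]
    - [0,0.077,-0.001,0,0]
    - [0,0.078,-0.001,0,0]
    - [0,0.079,-0.001,0,0]

```text
t: 6.38
tcp_pos: [0.5048, 0.05, 0.1578]
tool_rot: [0.464, -0.527, 0.532, -0.473]
force: [-8.5, 1.2, 27.4]
gripper_width: 0.0008
```

Request:
apply_moves:
  rows:
    - [0,-0.04,0,0,0]
    - [0,-0.06,0,0,0]
    - [0.129,-0.06,0.028,0,0]
    - [0.129,-0.06,0.028,0,0]
    - [0.129,-0.06,0.028,0,0]
    - [0.129,-0.06,0.028,0,0]

```text
t: 7.12
tcp_pos: [0.5167, -0.0817, 0.2177]
tool_rot: [0.464, -0.528, 0.532, -0.473]
force: [-0.9, -0.9, -0.5]
gripper_width: 0.0005
```

Run:
```python
from h import *
s=get_state(); print(s['t'],s['tcp_pos'],R.from_quat(s['tool_rot']).as_matrix().round(3).tolist())
im0=cv2.imread('pics/top0.png')
for n in ('top','scene'):
    im,d=snap(n,n+'2'); P=cloud(n,d); Z=P[...,2]
    print(n,[np.median(Z[np.hypot(P[...,0]-p[0],P[...,1]-p[1])<.009]).round(4) for p in ((.5345,.2484),(.69,.12),(.5025,.0498))])
im,d=snap('wrist','w2')
print('key2',togo((.5165,-.0816,.131)))
```

```text
7.125 [ 0.51669811 -0.08173665  0.21765751] [[-0.123, 0.014, 0.992], [-0.992, 0.004, -0.123], [-0.005, -1.0, 0.013]]
top [np.float64(0.1623), np.float64(0.1631), np.float64(0.1625)]
scene [np.float64(0.1609), np.float64(0.1605), np.float64(0.1608)]
key2 [ 0.0018  0.0866 -0.0006]
```

View pics/w2.png

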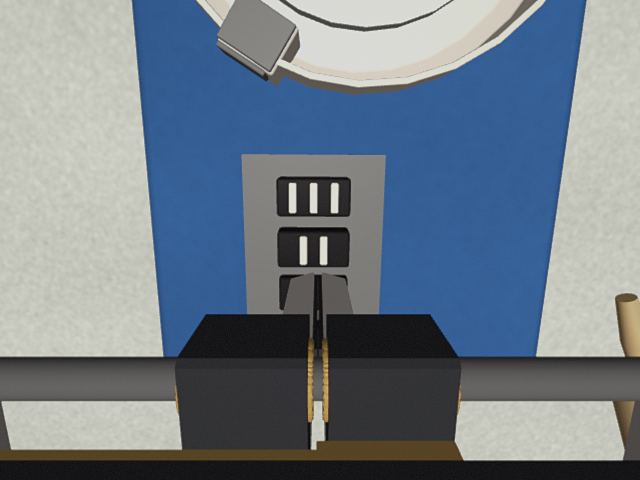

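The view shows the two-rib key at (313,247), the three-rib key at (313,197), and the stop key partly behind the fingers at about (313,293). All three tabs read 8–10 mm lower. I'll cross-check the key position with this closer view.

Run:
```python
from h import *
s=get_state()
for u,v in ((313.5,247),(313.5,197)): print(onz('wrist',u,v,.129,s))
print(togo(onz('wrist',313.5,247,.129,s)))
```

```text
[ 0.5154378 -0.0806925  0.129    ]
[ 0.51958575 -0.04670171  0.129     ]
[ 0.0011  0.0886 -0.0018]
```

Request:
apply_moves:
  rows:
    - [0.0015,0.05,-0.001,0,0]
    - [0.0015,0.08,-0.001,0,0]
    - [0.0015,0.087,-0.001,0,0]
    - [0.0015,0.092,-0.001,0,0]
    - [0.0015,0.096,-0.001,0,0]
    - [0.0015,0.099,-0.001,0,0]
    - [0.0015,0.101,-0.001,0,0]
    - [0.0015,0.102,-0.001,0,0]

```text
t: 8.28
tcp_pos: [0.5151, -0.0798, 0.117]
tool_rot: [0.465, -0.528, 0.53, -0.474]
force: [-5.6, 3.7, 9.1]
gripper_width: 0.0006
```

Request:
apply_moves:
  rows:
    - [0,0.002,0,0,0]
    - [0,0.004,0,0,0]
    - [0,0.005,0,0,0]

```text
t: 8.65
tcp_pos: [0.5153, -0.0797, 0.1164]
tool_rot: [0.465, -0.527, 0.531, -0.474]
force: [-9.4, 2.1, 24.8]
gripper_width: 0.0001
```

Stop reached: z 0.116 is the flat top at 12 mm travel, so the tips sit between the ribs. Lifting and moving clear.

Request:
apply_moves:
  rows:
    - [0,-0.03,0,0,0]
    - [0,-0.08,0,0,0]
    - [0,-0.14,0,0,0]
    - [0,-0.15,-0.1,0,0]
    - [0,-0.15,-0.2,0,0]
    - [0,-0.15,-0.2,0,0]
    - [0,-0.15,-0.2,0,0]

```text
t: 9.52
tcp_pos: [0.3127, -0.0561, 0.2653]
tool_rot: [0.464, -0.525, 0.532, -0.475]
force: [0.5, -0.7, -0.5]
gripper_width: 0.0007
```

Run:
```python
from h import *
print(get_state()['t'],get_state()['force'])
K=dict(three=(.5205,-.0462),two=(.5162,-.0816),stop=(.512,-.1172),one=(.5078,-.1523))
for n in ('top','scene'):
    im,d=snap(n,n+'3')
    for f in (n+'0',n+'3'):
        P=cloud(n,np.load(f'pics/{f}.npy')); Z=P[...,2]
        h=lambda p:np.median(Z[np.hypot(P[...,0]-p[0],P[...,1]-p[1])<.009]).round(4)
        print(f,{k:h(p) for k,p in K.items()},'tabs',[h(p) for p in ((.5345,.2484),(.69,.12),(.5025,.0498))])
a=cv2.imread('pics/scene3.png')
cv2.imwrite('pics/fin.png',np.hstack([cv2.resize(a[180:370,220:500],(400,271)),cv2.resize(cv2.imread('pics/top3.png')[150:350,100:395],(400,271))]))
```

```text
9.525 [ 0.48900158 -0.72282919 -0.48280329]
top0 {'three': np.float64(0.1302), 'two': np.float64(0.13), 'stop': np.float64(0.1197), 'one': np.float64(0.1302)} tabs [np.float64(0.1708), np.float64(0.1717), np.float64(0.1709)]
top3 {'three': np.float64(0.1304), 'two': np.float64(0.1214), 'stop': np.float64(0.1287), 'one': np.float64(0.1299)} tabs [np.float64(0.1626), np.float64(0.1624), np.float64(0.1619)]
scene0 {'three': np.float64(0.1278), 'two': np.float64(0.1285), 'stop': np.float64(0.1191), 'one': np.float64(0.1265)} tabs [np.float64(0.1706), np.float64(0.1694), np.float64(0.1691)]
scene3 {'three': np.float64(0.1282), 'two': np.float64(0.1203), 'stop': np.float64(0.1277), 'one': np.float64(0.1275)} tabs [np.float64(0.1596), np.float64(0.1601), np.float64(0.1608)]
```

View pics/fin.png

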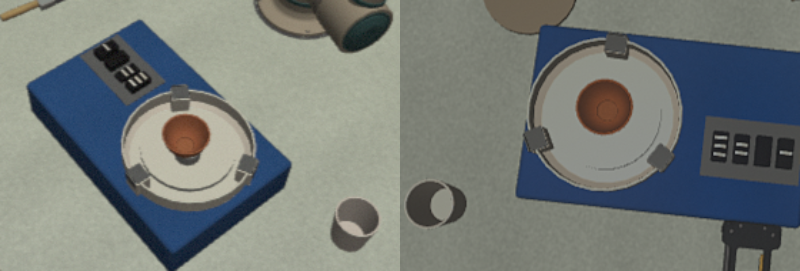

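The picture shows all three tabs down, with the bowl and pot where they were. The two-rib key is down 9 mm and the stop key is up 9 mm; the one-rib and three-rib keys haven't changed. The arm is clear, so I'm handing in.

```bash
python3 -c "
from bench import sign_off; print(sign_off())"
```

```text
the job is handed in; nothing more can be done
None
```

The wheel is set to its second speed: I pressed all three snap tabs home first, then the two-rib key, and handed the job in at about 9.5 s of robot time. No verdict is reported.

- **Tabs:** each was pressed with shut fingers to its hard stop, with upward tool force up to 27 N. After release they read 8–11 mm lower in both the top and scene cameras. I checked this before touching any key.
- **Keys:** the two-rib key stays down by about 8–9 mm, and the stop key has popped up by about 9 mm. The one-rib and three-rib keys did not move, within about 1 mm.
- **Bystanders:** the bowl and pot look unmoved in the last picture. I did not check the jar and brush after the moves, but the arm never went near them.
- **At hand-in:** the arm was clear of everything, with less than 1 N on the wrist.

One reading differed from what I expected. The two-rib key's stop came at z 0.116 rather than 0.119, most likely because the fingertips sat between the ribs on the flat top.

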